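Lock the bayonet cap on a bench instrument's cell compartment

TASK

Close the cell compartment of the small bench instrument: take the black cap from its grey rest, put its lugs into the keyway in the instrument's top, press it down gently against its spring and turn it a quarter turn clockwise until, let go, it springs up into its locked detent with the handle across the slot. Do not force it against its stops, and do not disturb the cell, the spool or the screwdriver.

Things in the scene. Friction and masses are not known exactly. Their poses are not given: they have to be found in the camera images.
- cap: Black quarter-turn cap, 55 to 100 g, upright in its rest at the start. Origin: centre of the underside of its flange, z up along its axis. Flange 46 mm across, 6 mm thick (z 0 to 6 mm). Handle and lugs both run along the cap's x, so it is the same after a half turn about z.
- grip (a point): Point in the middle of the cap's upright handle bar, on the cap's axis 27 mm above the underside of the flange; axes as the cap's. The bar is 42 mm long along x, 12 mm thick along y and stands from 6 to 38 mm above the underside of the flange.
- lugs (a point): Point on the cap's axis at the mid height of its two lugs, 35.5 mm below the underside of the flange; axes as the cap's. The lugs stick out along x: 34 mm over both, 6 mm wide, 15 mm tall. The shaft is 16 mm across and ends 13.5 mm below this point in a tapered nose, 11 mm across at its end.
- cap_rest: Grey plastic cup, fixed on the bench, 56 mm across, 40 mm bore, 53 mm tall, in which the cap stands with its flange on the rim (loose by about 3 mm sideways, handle in any direction). Origin: centre of its underside.
- instrument: Low grey bench instrument, fixed on the bench, 180 x 180 mm, 80 mm tall with a flat top, dark panel with display on its front (-x) face. Origin: centre of its underside, x towards its back, z up. More than 30 N between the cap and the instrument or its sleeve is too rough.
- mouth (a point): Centre of the 50 mm square recess in the instrument's top, level with the top (80 mm above the bench); axes as the instrument's. In the recess an aluminium sleeve has a keyway on this axis: slot 9 x 40 mm along x, 19 mm square opening in the middle. The sleeve's top plate lies 2 to 18 mm below this point; this depth differs from unit to unit, is not reported and must be felt.
- slot_end (a point): Point 17 mm from mouth towards the instrument's front, above where one lug enters the slot (the other enters opposite). The sleeve's plate is 6 mm thick: lugs turn freely only when their upper side is 6 to 8 mm below the plate's top; at 8 mm they rest on a solid floor. Let go in the slot unlocked, a cap rises until the lugs are only 12 mm in: 6 mm higher than a locked one.
- notch (a point): Point 13 mm from mouth along y, above one of the two detent notches in the plate's underside (the other is opposite), 8.5 mm wide, 3 mm deep. The lugs reach them by a quarter turn clockwise seen from above. About 5 degrees further is a solid turn stop, which also blocks turning the wrong way. Locked, the flange's underside is 7 to 23 mm above the instrument's top.
- panel (a point): Middle of the instrument's front panel, 42 mm above the bench. Behind it, on the mouth's axis, a sprung brass contact pushes the cap's nose up, 0.7 N per mm: about 1.5 N when it first meets the nose (lugs 12 mm in the slot), 5.5 N in the locked detent, 8 N where the lugs can turn and 9 N at the floor.
- cell: Bystander: green battery cell standing upright, 26 mm across, 49 mm tall; origin: centre of its underside.
- spool: Bystander: bare metal wire spool standing on its flange, 54 mm across, 34 mm tall; origin: centre of its underside.
- screwdriver: Bystander: screwdriver lying on the bench, 170 mm long along its x, handle 26 mm thick towards -x; origin: under its middle.

How it is judged (in metres and radians):
On the way, in this order (a step that is already met when the one before it is completed fails the run):
1. the cap's lugs are down in the keyway, handle along the slot (horizontal distance between cap and mouth below 0.005 m and z of cap in the frame of mouth below 0.024 m and angle between cap's own z axis and vertical below 0.12 rad and angle between the x axis of cap and the x axis of mouth, either way round below 0.2 rad), for 0.05 s.
2. the cap is turned a quarter turn while held down in the sleeve (horizontal distance between cap and mouth below 0.005 m and z of cap in the frame of mouth below 0.024 m and angle between cap's own z axis and vertical below 0.12 rad and angle between the x axis of cap and the y axis of mouth, either way round below 0.12 rad), for 0.05 s.
At the end, for the whole second after the job is handed in: The cap is let go and at rest, locked: upright (within 0.12 rad), centred on the mouth (within 5 mm), handle across the slot, i.e. along the mouth's y (within 0.12 rad), and held down: underside of its flange less than 24 mm above the mouth point (all of step 2 and linear speed of cap below 0.01 m/s and angular speed of cap below 0.1 rad/s and contact force between the fingers and cap below 0.2 N); the robot touches nothing.
It fails at once if cap forced: more than 30 N between the cap and the instrument (contact force between cap and instrument above 30 N).
It fails at once if the cell is moved by more than 20 mm (distance of cell from where it was at the start of the episode above 0.02 m).
It fails at once if the spool is moved by more than 20 mm (distance of spool from where it was at the start of the episode above 0.02 m).
It fails at once if the screwdriver is moved by more than 20 mm (distance of screwdriver from where it was at the start of the episode above 0.02 m).
It also fails if it takes over 54 s, if anything falls off the work surface, if the arm or the gripper's body presses on something with over 40 N, if the wrist force passes 120 N, or if a joint passes its speed limit or range.

ROBOT

A 6-joint arm with a two-finger parallel gripper is mounted at the origin on the work surface. World frame = base frame: x ahead of the robot, y to its left, z up, the work surface at z = 0. Lengths are in mm, angles in degrees, forces in N, time in s.
With the tool pointing down it reaches from about 375 to 900 mm from the base axis. Payload 3.1 kg.
Tool frame: the origin (TCP) lies midway between the tips of the shut fingers; the grasp point (between the pads) lies r.grasp_offset behind it (r.grasp_offset is the distance from the TCP to the grasp point, in mm); z points along the fingers, y is the direction in which the jaws open and shut (so a half turn about z gives the same grasp; the last joint's range is limited). The gripper opens to 85 mm and grips with 20 to 120 N. Pads are 22 mm wide; open, the fingers measure 114 mm over their backs; the gripper's body (76 mm by 85 mm) begins 54 mm behind the grasp point. The pads swing forward as they close: fully open they stand 13 mm farther back than shut.
Start: joints at [-82.42, 30.224, 82.088, -0, 67.689, -10.227], TCP at [191.161, -595.025, 231.31] pointing down, gripper open.
Joint ranges: [-176.69, 176.69], [-43.24, 126.21], [12.49, 139.97], [-82, 262], [0, 151.66], [-163.58, 163.58]. Speed limits (degrees/s): [159.86, 159.86, 180, 180, 180, 180].

INTERFACE

Orientations are given as a 3x3 rotation matrix whose columns are the frame's x, y, z axes.
In Python, from rig import monitor, imaging, workorder, r gives the robot as it stands.
- The arm moves only by the shell command python3 -m crank 'ROWS' [FORCE]. ROWS is a JSON object of lists of equal length, an entry for each row: "turn": the turn, a rotation vector about the world's x, y, z in degrees, a list of three; "linear": the shift along the world's x, y, z in cm, a list of three; "gripper": the closure, from -1 (fully open) to 1 (shut). A call has 1 to 20 rows; each row shifts and turns the commanded pose from where the row before left it; what a row does not reach is not made up. A row lasts 1/10 s, in which the tool goes at most 50 mm and 8.59 degrees, less where a joint would pass 70% of its speed; a pose out of reach is approached as far as the arm can. A call is refused whole if a number of a shift passes 5 or a number of a turn 8.59, either way. A call with a gripper value outside its range is refused whole. The fingers move at their own pace and stop on an object; FORCE is the grip in N (left out, the last holds). Time passes only in rows, so rows that do not move let the fingers close. It gives the time, the measured TCP pose, the force and the opening at its end, in the units of the state.
- monitor.get_state(): the state, without advancing time (a new reading comes with each control period).
- imaging.camera(name): name is "scene" or "top"; returns (picture, depth): 480x640x3 uint8, blue, green, red; 480x640 float32, mm along the optical axis (not along the pixel's ray), 0 where there is no reading.
- imaging.camera_model(name): a dict with "camera_matrix" (3x3 intrinsics, pixels), "cam_to_world" (4x4, takes a point from camera to world coordinates). Camera axes: x right, y up, looking along -z (the intrinsics and any distortion apply to the point x, -y, -z); pixel columns grow to the right and rows downward; lengths in mm; the calibration is good to about 2 mm. A picture is of the moment at which its call begins. camera_model takes no time and is no camera call.
- workorder.job_done(): hands the job in, once; it reports no verdict.
The state is a dict: "time": time; "qpos": joint angles; "dq": joint speeds; "effort": joint torques, N m; "eef_pos": TCP position; "tcp_rot": TCP orientation; "contact_force": force on the tool from outside, world axes, zero at the start; "ft_torque": the same for the moment, N m; "width": opening from 0.0 (shut) to 1.0 (fully open).
Only numpy, scipy, OpenCV 4.12 (cv2) and the standard library are available. Lean on these libraries where they do the work, as an engineer would, in place of code of your own. Each camera call takes 0.05 s, during which the arm holds its last target.

## Working session

There is one attempt and no reset: what is moved stays moved. The work goes in short steps, Python scripts to look and compute and a shell command to move; the robot and the scene stay as the last step left them, time stands still between calls to the robot, and variables do not carry over. Pictures are saved under pics/ and viewed, and the job is handed in when it is done.

```bash
ls; mkdir -p pics; python3 - <<'E'
from rig import monitor, imaging, workorder, r
import cv2,numpy as np
print(monitor.get_state()); print(r.grasp_offset)
for n in("scene","top"):
    p,d=imaging.camera(n); cv2.imwrite(f"pics/{n}0.png",p); np.save(f"pics/{n}0_d.npy",d)
    m=imaging.camera_model(n); print(n,m)
E
```

```text
pics
{'time': 0.0, 'qpos': array([-8.24192143e+01,  3.02797315e+01,  8.21576136e+01,  1.06174337e-03,
        6.76893025e+01, -1.02273119e+01]), 'dq': array([ 0.01637915, -0.06366159, -0.02926141, -0.00747259,  0.01482629,
       -0.01185359]), 'effort': array([ 1.87647511e-04, -4.42350554e+01, -1.78025740e+01, -3.67772809e-04,
        8.48361757e-03,  6.02348038e-06]), 'eef_pos': array([ 191.07911149, -594.31170206,  230.31860313]), 'tcp_rot': array([[ 9.52088393e-01,  3.05822851e-01, -2.74613038e-04],
       [ 3.05822701e-01, -9.52085955e-01,  2.19335831e-03],
       [ 4.09323875e-04, -2.17225389e-03, -9.99997557e-01]]), 'contact_force': array([ 0.37094095, -0.2028096 ,  0.1050912 ]), 'ft_torque': array([0.00870808, 0.02240339, 0.00523636]), 'width': 0.9981550152781722}
18.700000000000003
scene {'camera_matrix': array([[474.97084526,   0.        , 315.50750101],
       [  0.        , 474.97084526, 239.31902981],
       [  0.        ,   0.        ,   1.        ]]), 'cam_to_world': array([[ 6.91039030e-01, -5.05145778e-01,  5.17003677e-01,
         1.05383275e+03],
       [ 7.22817267e-01,  4.83439211e-01, -4.93783077e-01,
        -3.50671002e+02],
       [-5.07413459e-04,  7.14922564e-01,  6.99203454e-01,
         6.97360266e+02],
       [ 0.00000000e+00,  0.00000000e+00,  0.00000000e+00,
         1.00000000e+00]])}
top {'camera_matrix': array([[591.88777665,   0.        , 311.41031436],
       [  0.        , 591.88777665, 239.56153051],
       [  0.        ,   0.        ,   1.        ]]), 'cam_to_world': array([[-2.41997449e-02,  9.94632428e-01, -1.00601715e-01,
         4.71174802e+02],
       [-9.99670920e-01, -2.49326767e-02, -6.03436523e-03,
         8.34203375e+01],
       [-8.51024537e-03,  1.00422579e-01,  9.94908479e-01,
         1.38259813e+03],
       [ 0.00000000e+00,  0.00000000e+00,  0.00000000e+00,
         1.00000000e+00]])}
```

View pics/scene0.png

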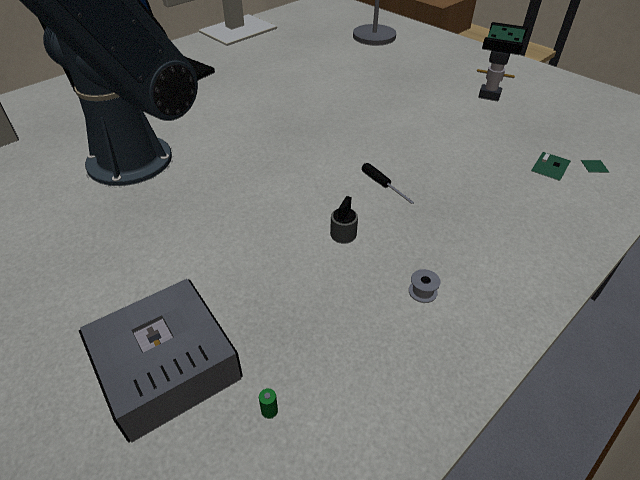

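View pics/top0.png

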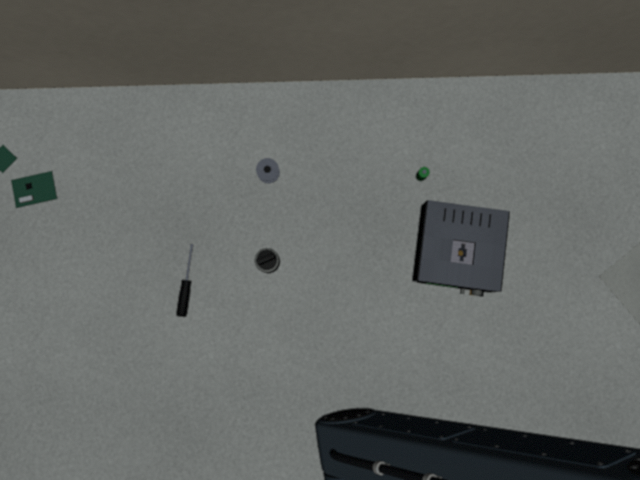

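```bash
cat > h.py <<'E'
import numpy as np,cv2
from rig import imaging
def ray(n,uv,z):
    m=imaging.camera_model(n);K=m["camera_matrix"];T=m["cam_to_world"]
    uv=np.atleast_2d(np.array(uv,float))
    d=np.c_[(uv[:,0]-K[0,2])/K[0,0],-(uv[:,1]-K[1,2])/K[1,1],-np.ones(len(uv))]@T[:3,:3].T
    return T[:3,3]+d*((z-T[2,3])/d[:,2])[:,None]
def proj(n,P):
    m=imaging.camera_model(n);K=m["camera_matrix"];T=np.linalg.inv(m["cam_to_world"])
    P=np.atleast_2d(P);c=P@T[:3,:3].T+T[:3,3]
    return np.c_[K[0,0]*c[:,0]/-c[:,2]+K[0,2],K[1,1]*-c[:,1]/-c[:,2]+K[1,2]]
E
python3 - <<'E'
import cv2,numpy as np
t=cv2.imread("pics/top0.png");s=cv2.imread("pics/scene0.png")
def c(i,u,v,w,k,sz):
    a=i[v-w:v+w,u-w:u+w];a=np.clip(a.astype(float)*1.8,0,255).astype('uint8');return cv2.resize(a,(sz,sz),interpolation=cv2.INTER_NEAREST)
cv2.imwrite("pics/cr.png",np.vstack([np.hstack([c(t,267,260,20,0,300),c(t,462,250,55,0,300)]),np.hstack([c(s,344,220,30,0,300),c(s,153,335,30,0,300)])]))
E
```

```text
(no output)
```

View pics/cr.png

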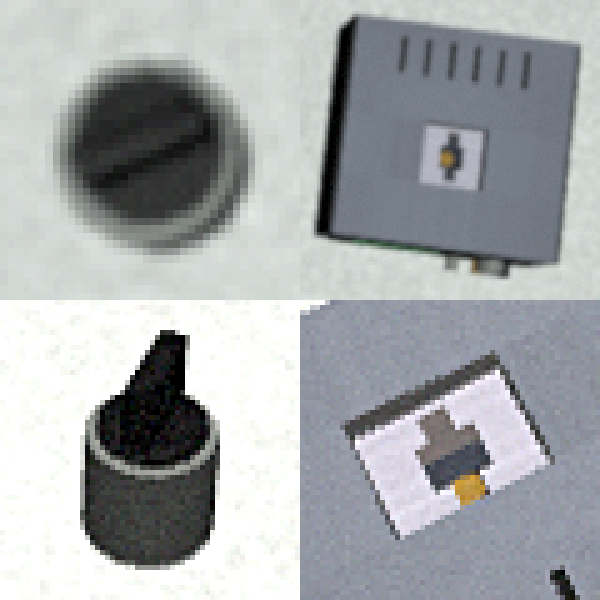

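```bash
cat >> h.py <<'E'
def cloud(n,d):
    v,u=np.mgrid[0:480,0:640]; m=imaging.camera_model(n);K=m["camera_matrix"];T=m["cam_to_world"]
    P=np.stack([(u-K[0,2])/K[0,0]*d,-(v-K[1,2])/K[1,1]*d,-d],-1)@T[:3,:3].T+T[:3,3]
    P[d==0]=np.nan
    return P
E
python3 - <<'E'
from h import *
def fit(p,l):
    (c,s,a)=cv2.minAreaRect(p[:,:2].astype(np.float32)); print(l,len(p),"rect",c,s,a,"mean",p.mean(0)); 
    w,V=np.linalg.eigh(np.cov(p[:,:2].T)); print("  axis",np.degrees(np.arctan2(V[1,1],V[0,1])),np.sqrt(w*12))
for n in("top","scene"):
    d=np.load(f"pics/{n}0_d.npy");P=cloud(n,d)
    print(n,"table z",np.nanmedian(P[200:240,320:400,2]) if n=="top" else np.nanmedian(P[180:250,200:300,2]))
    c=ray(n,[(267,260)] if n=="top" else [(344,210)],80)[0]
    near=np.hypot(P[...,0]-c[0],P[...,1]-c[1])<45
    for lo,hi in((84,100),(66,100),(54,64),(48,64),(20,100)):
        m=near&(P[...,2]>lo)&(P[...,2]<hi)
        if m.sum()>3: fit(P[m],f"cap {lo}-{hi}")
    c=ray(n,[(462,252)] if n=="top" else [(153,335)],80)[0]
    near=np.hypot(P[...,0]-c[0],P[...,1]-c[1])<140
    m=near&(abs(P[...,2]-80)<5); fit(P[m],"instr top")
    rec=near&(np.hypot(P[...,0]-c[0],P[...,1]-c[1])<40)
    hist=np.histogram(P[rec][:,2],bins=np.arange(0,100,4));print(hist[0])
    im=cv2.imread(f"pics/{n}0.png"); g=im.min(2)
    mm=rec&(P[...,2]<79)&(g>110); 
    if mm.sum()>5: fit(P[mm],"plate")
E
```

```text
top table z -0.10715575434346647
cap 84-100 108 rect (563.3543701171875, 193.75462341308594) (12.416999816894531, 41.538734436035156) 22.367420196533203 mean [563.0256452  193.81566411  90.31447898]
  axis 112.66462521210515 [12.68260707 41.03578928]
cap 66-100 123 rect (563.4299926757812, 193.57080078125) (12.416999816894531, 41.93624496459961) 22.367420196533203 mean [562.78770813 193.02822971  88.65141538]
  axis 111.89498989414452 [13.25102903 41.8889705 ]
cap 54-64 238 rect (561.924072265625, 192.56802368164062) (50.65165710449219, 52.2272834777832) 55.28517150878906 mean [562.16429243 192.61623732  58.33447716]
  axis -158.8952785904994 [44.2062924  51.05361335]
cap 48-64 340 rect (562.6024780273438, 194.35482788085938) (54.955326080322266, 52.490821838378906) 43.589908599853516 mean [561.15722154 193.07387414  56.33614719]
  axis -159.04787164401253 [49.58104497 54.51591359]
cap 20-100 498 rect (562.4014282226562, 194.19796752929688) (55.4760856628418, 52.722251892089844) 42.85166549682617 mean [561.02133368 192.34275994  63.19289295]
  axis -138.07321982139368 [47.65290239 49
[... 1263 characters left out ...]
41870117188) (54.869232177734375, 49.76089859008789) 40.37013244628906 mean [576.02481167 185.59440113  54.14120901]
  axis 61.56184970025343 [40.03529006 48.54429345]
instr top 11380 rect (585.6338500976562, -242.94798278808594) (186.69845581054688, 183.56912231445312) 80.80013275146484 mean [ 594.07967498 -249.28134799   78.11677999]
  axis 79.93505370484897 [186.09708752 188.83324486]
[  0   0   0   0   2   0   1   1   0   1   2  63  45  26  14  16  45 541
  99 869  37   0   0   0]
plate 481 rect (568.585693359375, -240.0552978515625) (47.05827713012695, 44.148536682128906) 80.7442398071289 mean [ 567.90856495 -240.46291886   69.9469324 ]
  axis 82.23287380902799 [44.75798144 55.03957655]
```

```bash
python3 - <<'E'
from h import *
for n,c0 in(("top",(462,250)),("scene",(153,335))):
    d=np.load(f"pics/{n}0_d.npy");P=cloud(n,d); im=cv2.imread(f"pics/{n}0.png")
    g=cv2.cvtColor(im,cv2.COLOR_BGR2GRAY)
    C=ray(n,[c0],80)[0]
    near=np.hypot(P[...,0]-C[0],P[...,1]-C[1])<150
    # top face side lines: boundary in depth mask; fit lines to each side with fitLine
    m=(near&(abs(P[...,2]-(80 if n=="top" else 78))<6)).astype(np.uint8)
    m=cv2.morphologyEx(m,cv2.MORPH_CLOSE,np.ones((25,25))); m=cv2.morphologyEx(m,cv2.MORPH_OPEN,np.ones((15,15)))
    cn=max(cv2.findContours(m,cv2.RETR_EXTERNAL,cv2.CHAIN_APPROX_NONE)[0],key=cv2.contourArea)
    q=ray(n,cn[:,0,:],80)[:,:2]
    r=cv2.minAreaRect(q.astype(np.float32)); a=np.radians(r[2]); 
    B=np.array([[np.cos(a),np.sin(a)],[-np.sin(a),np.cos(a)]]); l=(q-r[0])@B.T; h=np.array(r[1])/2
    print(n,"rect",r)
    mids=[]
    for ax in(0,1):
        for s in(-1,1):
            k=(abs(l[:,ax]*s-h[ax])<8)&(abs(l[:,1-ax])<h[1-ax]*0.8)
            v=cv2.fitLine(q[k].astype(np.float32),cv2.DIST_HUBER,0,.01,.01).ravel(); 
            ang=np.degrees(np.arctan2(v[1],v[0])); print("  side",ax,s,"ang mod 90",ang%90, "off",np.median(l[k,ax]))
            mids.append(np.median(l[k,ax]))
    cen=np.array([(mids[0]+mids[1])/2,(mids[2]+mids[3])/2])@B+r[0]; print("  centre",cen)
    # plate
    rec=np.hypot(P[...,0]-C[0],P[...,1]-C[1])<42
    wm=(rec&(g>(g[rec].min()+0.0)+0)).astype(np.uint8); 
    th,_=cv2.threshold(g[rec].reshape(-1,1),0,255,cv2.THRESH_OTSU); print("  otsu",th)
    wm=(rec&(g>th+15)).astype(np.uint8)
    cn=max(cv2.findContours(wm,cv2.RETR_EXTERNAL,cv2.CHAIN_APPROX_NONE)[0],key=cv2.contourArea)
    print("  plate px rect",cv2.minAreaRect(cn), "plate z med",np.median(P[wm>0][:,2]),"top z med",np.nanmedian(P[(m>0)&~rec][:,2]))
    for z in (80,71): print("   plate world rect at",z,cv2.minAreaRect(ray(n,cn[:,0],z)[:,:2].astype(np.float32)))
E
python3 - <<'E'
import cv2,numpy as np
t=cv2.imread("pics/top0.png");s=cv2.imread("pics/scene0.png")
def c(i,u,v,w):
    a=i[v-w:v+w,u-w:u+w];a=np.clip(a.astype(float)*1.8,0,255).astype('uint8');return cv2.resize(a,(400,400),interpolation=cv2.INTER_NEAREST)
cv2.imwrite("pics/cr2.png",np.hstack([c(t,462,252,16),c(s,153,334,25)]))
E
```

```text
top rect ((581.42578125, -242.4117431640625), (187.87249755859375, 182.69427490234375), 80.8145980834961)
  side 0 -1 ang mod 90 80.90241 off -92.8251177528139
  side 0 1 ang mod 90 81.04191 off 92.46388735814692
  side 1 -1 ang mod 90 81.09622 off -90.1567462570414
  side 1 1 ang mod 90 80.45154 off 89.72286320616226
  centre [ 581.61110938 -242.62467263]
  otsu 81.0
  plate px rect ((455.6158752441406, 251.4573211669922), (6.846755504608154, 19.546382904052734), 6.34019136428833) plate z med 72.13960699741642 top z med 79.91875568991998
   plate world rect at 80 ((568.64892578125, -225.6417236328125), (15.005212783813477, 43.502662658691406), 80.89361572265625)
   plate world rect at 71 ((569.3224487304688, -227.7771453857422), (15.108879089355469, 43.803218841552734), 80.89363098144531)
scene rect ((589.4757690429688, -243.8038330078125), (185.88870239257812, 184.2091827392578), 80.69132995605469)
  side 0 -1 ang mod 90 80.60387 off -92.3196480441784
  side 0 1 ang mod 90 80.618614 off 92.22548296137639
  side 1 -1 ang mod 90 80.50791 off -90.39061707527054
  side 1 1 ang mod 90 80.66617 off 91.10258339139776
  centre [ 589.11685799 -243.79271413]
  otsu 100.0
  plate px rect ((152.6000213623047, 335.20001220703125), (20.57182502746582, 32.199378967285156), 63.43495178222656) plate z med 69.91528072396846 top z med 78.10405499910229
   plate world rect at 80 ((576.215576171875, -241.72328186035156), (46.28531265258789, 40.87371063232422), 81.05029296875)
   plate world rect at 71 ((569.2527465820312, -240.13499450683594), (46.960079193115234, 41.46957778930664), 81.05034637451172)
```

View pics/cr2.png

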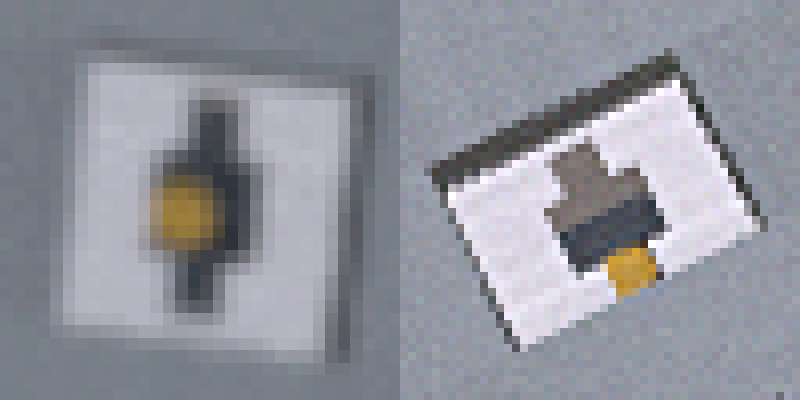

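```bash
python3 - <<'E'
from h import *
print("mouth top",ray("top",[(462.6,251.8)],80),"slot top",ray("top",[(461.9,252.0)],72))
print("mouth scene",ray("scene",[(152.2,333.5)],80))
E
python3 -m crank '{"linear":[[1.875,3.945,-0.35],[1.875,3.945,-0.35],[1.875,3.945,-0.35],[1.875,3.945,-0.35],[1.875,3.945,-0.35],[1.875,3.945,-0.35],[1.875,3.945,-0.35],[1.875,3.945,-0.35],[1.875,3.945,-0.35],[1.875,3.945,-0.35],[1.875,3.945,-0.35],[1.875,3.945,-0.35],[1.875,3.945,-0.35],[1.875,3.945,-0.35],[1.875,3.945,-0.35],[1.875,3.945,-0.35],[1.875,3.945,-0.35],[1.875,3.945,-0.35],[1.875,3.945,-0.35],[1.875,3.945,-0.35]],"turn":[[0,0,4.71],[0,0,4.71],[0,0,4.71],[0,0,4.71],[0,0,4.71],[0,0,4.71],[0,0,4.71],[0,0,4.71],[0,0,4.71],[0,0,4.71],[0,0,4.71],[0,0,4.71],[0,0,4.71],[0,0,4.71],[0,0,4.71],[0,0,4.71],[0,0,4.71],[0,0,4.71],[0,0,4.71],[0,0,4.71]],"gripper":[-1,-1,-1,-1,-1,-1,-1,-1,-1,-1,-1,-1,-1,-1,-1,-1,-1,-1,-1,-1]}' 40
```

```text
mouth top [[ 567.45813676 -240.94213652   80.        ]] slot top [[ 567.64385677 -241.36464046   72.        ]]
mouth scene [[ 573.30426773 -240.97268763   80.        ]]
time: 2.1
eef_pos: [566.3, 195.8, 160.7]
tcp_rot: [[-0.378, 0.926, -0.001], [0.926, 0.378, -0.0], [0.0, -0.001, -1.0]]
contact_force: [-0.1, -0.8, -0.2]
width: 1.001
```

```bash
python3 -m crank '{"linear":[[0,0,0],[0,0,0]],"turn":[[0,0,0],[0,0,0]],"gripper":[-1,-1]}'
python3 - <<'E'
from h import *
for n,c in(("top",(267,260)),("scene",(344,200))):
    p,d=imaging.camera(n); cv2.imwrite(f"pics/{n}1.png",p); np.save(f"pics/{n}1_d.npy",d)
t=cv2.imread("pics/top1.png");s=cv2.imread("pics/scene1.png")
def c(i,u,v,w):
    a=i[v-w:v+w,u-w:u+w];a=np.clip(a.astype(float)*2.5,0,255).astype('uint8');return cv2.resize(a,(400,400),interpolation=cv2.INTER_NEAREST)
cv2.imwrite("pics/cr3.png",np.hstack([c(t,267,250,50),c(s,344,200,50)]))
E
```

```text
time: 2.3
eef_pos: [565.6, 194.8, 160.5]
tcp_rot: [[-0.376, 0.926, -0.002], [0.926, 0.376, -0.001], [0.0, -0.002, -1.0]]
contact_force: [1.2, -0.1, 0.0]
width: 0.999
```

View pics/cr3.png

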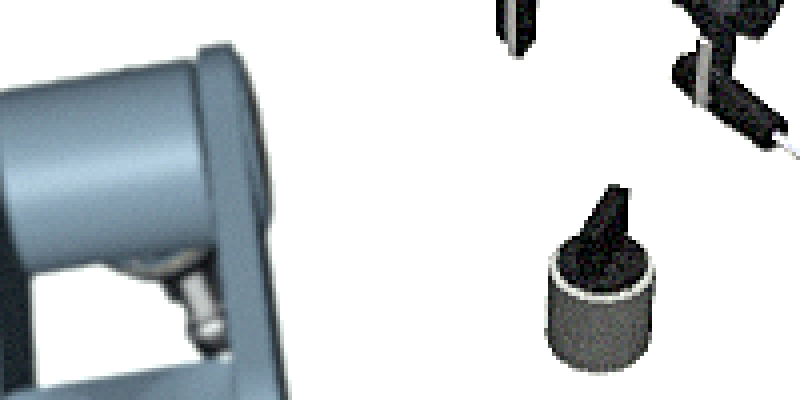

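```bash
python3 -m crank '{"linear":[[0,-0.1,-2],[0,0,-2],[0,0,-2],[0,0,-2],[0,0,-1.5],[0,0,0],[0,0,0],[0,0,0],[0,0,0],[0,0,0],[0,0,0],[0,0,0],[0,0,0],[0,0,0]],"turn":[[0,0,0],[0,0,0],[0,0,0],[0,0,0],[0,0,0],[0,0,0],[0,0,0],[0,0,0],[0,0,0],[0,0,0],[0,0,0],[0,0,0],[0,0,0],[0,0,0]],"gripper":[-1,-1,-1,-1,-1,-1,0.2,0.5,0.8,1,1,1,1,1]}' 40
```

```text
time: 3.8
eef_pos: [566.6, 193.1, 66.9]
tcp_rot: [[-0.375, 0.927, 0.001], [0.927, 0.375, 0.0], [-0.0, 0.001, -1.0]]
contact_force: [-0.6, -0.1, 5.5]
width: 0.131
```

```bash
python3 -m crank '{"linear":[[0,0,0.5],[0,0,1],[0,0,2],[0,0,2],[0,0,2.5],[0,0,2.5],[0,0,2],[0,0,0],[0,0,0]],"turn":[[0,0,0],[0,0,0],[0,0,0],[0,0,0],[0,0,0],[0,0,0],[0,0,0],[0,0,0],[0,0,0]],"gripper":[1,1,1,1,1,1,1,1,1]}' 50
python3 - <<'E'
from h import *
from rig import monitor
s=monitor.get_state();print(s["eef_pos"],s["contact_force"],s["ft_torque"])
for n,c in(("top",(267,260)),("scene",(344,200))):
    p,d=imaging.camera(n); cv2.imwrite(f"pics/{n}2.png",p); np.save(f"pics/{n}2_d.npy",d)
t=cv2.imread("pics/top2.png");s=cv2.imread("pics/scene2.png")
def c(i,u,v,w):
    a=i[v-w:v+w,u-w:u+w];a=np.clip(a.astype(float)*2.5,0,255).astype('uint8');return cv2.resize(a,(400,400),interpolation=cv2.INTER_NEAREST)
cv2.imwrite("pics/cr4.png",np.hstack([c(t,267,250,50),c(s,344,180,50)]))
E
```

```text
time: 4.7
eef_pos: [565.9, 192.9, 191.4]
tcp_rot: [[-0.375, 0.927, 0.0], [0.927, 0.375, 0.0], [-0.0, 0.0, -1.0]]
contact_force: [-0.1, 0.2, -2.4]
width: 0.131
[565.86795353 192.92783699 191.36029737] [-0.13740006  0.24818325 -2.35492997] [-0.04535909 -0.02105545 -0.0179592 ]
```

View pics/cr4.png

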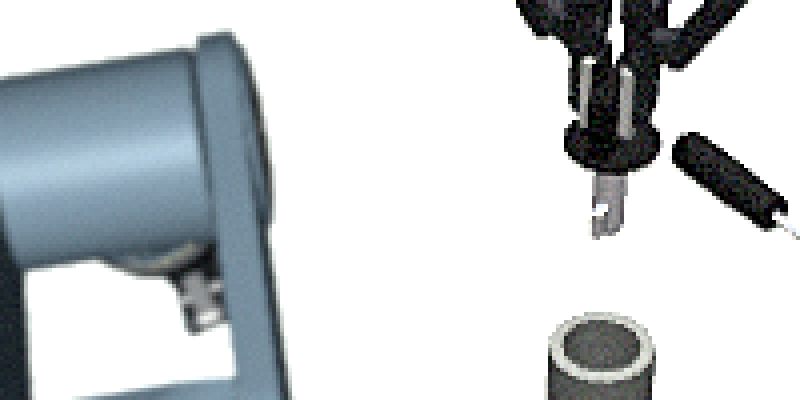

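```bash
python3 -m crank '{"linear":[[0.04,-2,0],[0.04,-3.6,0],[0.04,-3.6,0],[0.04,-3.6,0],[0.04,-3.6,0],[0.04,-3.6,0],[0.04,-3.6,0],[0.04,-3.6,0],[0.04,-3.6,0],[0.04,-3.6,0],[0.04,-3.6,0],[0,-3.6,0],[0,-1.84,0],[0,0,0],[0,0,0],[0,0,0]],"turn":[[0,0,4.9],[0,0,4.9],[0,0,4.9],[0,0,4.9],[0,0,4.9],[0,0,4.9],[0,0,4.9],[0,0,4.9],[0,0,4.9],[0,0,4.9],[0,0,4.9],[0,0,4.9],[0,0,0],[0,0,0],[0,0,0],[0,0,0]],"gripper":[1,1,1,1,1,1,1,1,1,1,1,1,1,1,1,1]}' 50
python3 - <<'E'
from h import *
from rig import monitor
s=monitor.get_state();print(s["eef_pos"],s["contact_force"],s["ft_torque"],s["qpos"])
R=s["tcp_rot"];print("yaw y",np.degrees(np.arctan2(R[1,1],R[0,1])))
for n in("top","scene"):
    p,d=imaging.camera(n); cv2.imwrite(f"pics/{n}3.png",p); np.save(f"pics/{n}3_d.npy",d)
t=cv2.imread("pics/top3.png");s=cv2.imread("pics/scene3.png")
def c(i,u,v,w):
    a=i[v-w:v+w,u-w:u+w];a=np.clip(a.astype(float)*2.5,0,255).astype('uint8');return cv2.resize(a,(400,400),interpolation=cv2.INTER_NEAREST)
cv2.imwrite("pics/cr5.png",np.hstack([c(t,462,250,60),c(s,153,300,60)]))
E
```

```text
time: 6.4
eef_pos: [570.1, -239.3, 190.8]
tcp_rot: [[-0.987, 0.159, -0.002], [0.159, 0.987, 0.002], [0.002, 0.001, -1.0]]
contact_force: [0.4, -0.3, -1.0]
width: 0.133
[ 570.11318544 -239.31701533  190.76234618] [ 0.3671731  -0.30950377 -0.96331903] [-0.00099251 -0.01454275  0.02306798] [-3.31297091e+01  3.24124275e+01  8.52939939e+01  3.81204558e-02
  6.24256509e+01 -1.13997374e+02]
yaw y 80.84990084082021
```

View pics/cr5.png

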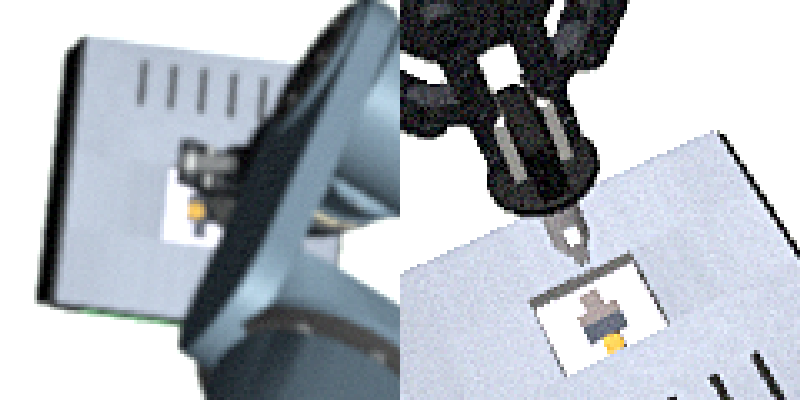

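```bash
python3 - <<'E'
from h import *
from scipy.optimize import least_squares
s=cv2.imread("pics/scene3.png");g=cv2.cvtColor(s,cv2.COLOR_BGR2GRAY)
print("g",g[290:325,147])
pts=[]
for u in range(118,156):
    col=g[270:330,u].astype(float)
    k=np.where(col<35)[0]
    # lowest dark pixel above v=312
    k=k[k+270<308]
    if len(k): 
        i=k.max(); a,b=col[i],col[i+1]; pts.append((u,i+270,int(col[i]),int(col[min(i+1,59)]),int(col[min(i+2,59)])))
for p in pts: print(p)
a=s[262:332,110:180];a=np.clip(a.astype(float)*2.5,0,255).astype('uint8');cv2.imwrite("pics/cr6.png",cv2.resize(a,(560,560),interpolation=cv2.INTER_NEAREST))
E
```

```text
g [ 18  17  26  23  18  21  12   0   2  59 103  95  94  58  62  26  32  41
  37  33  46  65  61  52  53  52  55  52  46  45  96  91  66  42  40]
(118, np.int64(287), 18, 101, 172)
(119, np.int64(296), 21, 90, 131)
(120, np.int64(298), 15, 85, 123)
(121, np.int64(299), 0, 40, 133)
(122, np.int64(300), 0, 37, 129)
(123, np.int64(301), 0, 74, 169)
(124, np.int64(302), 0, 67, 154)
(125, np.int64(302), 1, 62, 165)
(126, np.int64(302), 9, 52, 139)
(127, np.int64(303), 0, 78, 166)
(128, np.int64(303), 0, 50, 133)
(129, np.int64(304), 18, 71, 94)
(130, np.int64(304), 21, 75, 94)
(131, np.int64(304), 20, 77, 88)
(132, np.int64(304), 22, 77, 94)
(133, np.int64(304), 25, 83, 96)
(134, np.int64(304), 23, 77, 95)
(135, np.int64(304), 25, 80, 78)
(136, np.int64(304), 20, 62, 51)
(137, np.int64(303), 7, 40, 65)
(138, np.int64(304), 33, 67, 65)
(139, np.int64(303), 25, 68, 58)
(140, np.int64(302), 13, 38, 64)
(141, np.int64(303), 30, 60, 58)
(142, np.int64(302), 27, 63, 52)
(143, np.int64(302), 32, 57, 55)
(144, np.int64(301), 20, 51, 54)
(145, np.int64(300), 6, 39, 38)
(146, np.int64(303), 30, 37, 37)
(147, np.int64(306), 32, 41, 37)
(148, np.int64(307), 25, 21, 32)
(149, np.int64(296), 6, 53, 98)
(150, np.int64(295), 17, 78, 101)
(151, np.int64(292), 1, 37, 77)
(152, np.int64(290), 0, 49, 134)
```

View pics/cr6.png

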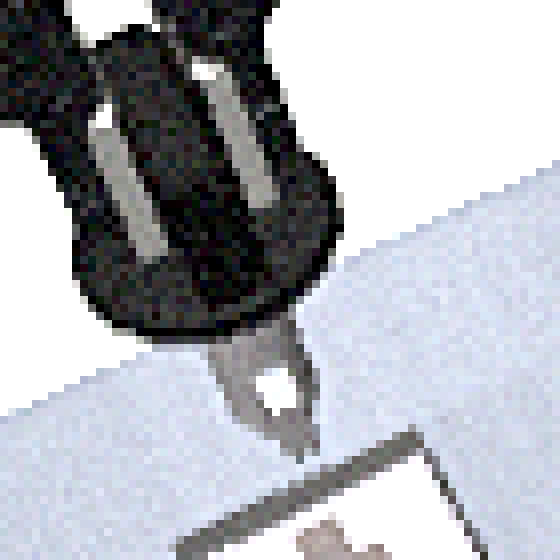

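```bash
python3 - <<'E'
from h import *
from scipy.optimize import least_squares
pts=np.array([(121,299.9),(122,300.9),(123,301.6),(124,302.6),(125,302.7),(126,302.8),(127,303.6),(128,303.8),(129,304.6),(130,304.6),(131,304.6),(132,304.6),(133,304.6),(134,304.6),(135,304.6),(137,303.8),(139,303.6),(140,302.9),(142,302.6),(144,301.7),(149,296.7),(150,295.6),(151,292.9),(152,290.9)])
for z in(177,175):
    q=ray("scene",pts,z)[:,:2]
    f=least_squares(lambda c:np.hypot(*(q-c).T)-23,[572,-240],loss='huber',f_scale=.5)
    print(z,f.x,np.round(f.fun,1))
corn=np.array([(432,172),(670,50),(768,228),(520,350)],float)-[400,0]
corn=corn/8-.5+[128,309]
for z in(80,78): 
    q=ray("scene",corn,z);print(z,q[:,:2].round(1).tolist(),q.mean(0))
# depth of flange/top etc
P=cloud("scene",np.load("pics/scene3_d.npy"))
m=(abs(P[...,0]-572)<30)&(abs(P[...,1]+240)<30)&(P[...,2]>100)
print(np.histogram(P[m][:,2],bins=np.arange(100,230,5)))
k=m&(abs(P[...,2]-181)<4);print(P[k].mean(0),cv2.minEnclosingCircle(P[k][:,:2].astype(np.float32)))
E
```

```text
177 [ 570.55140739 -238.19707327] [-0.1 -0.3 -0.5 -0.1 -0.6 -1.1 -0.4 -0.5  0.5  0.3  0.2  0.2  0.2  0.3
  0.6 -0.2  0.4 -0.2  0.6  0.8 -0.8 -0.7 -1.6 -1.2]
175 [ 568.75294946 -237.84098082] [-0.1 -0.3 -0.5 -0.1 -0.6 -1.1 -0.4 -0.5  0.5  0.3  0.2  0.2  0.2  0.3
  0.6 -0.2  0.4 -0.2  0.7  0.8 -0.7 -0.6 -1.5 -1.1]
80 [[545.3, -260.9], [551.5, -212.2], [601.6, -220.6], [593.0, -268.6]] [ 572.85348348 -240.57713961   80.        ]
78 [[543.6, -260.6], [549.8, -211.8], [600.2, -220.2], [591.6, -268.3]] [ 571.29530331 -240.22047959   78.        ]
(array([  0,   0,   0,   0,   0,   2,  15,  25,  26,  50,  26,  17,   2,
         0,   1,  90, 261,  23,  42,  63,  84,  76, 255,  60,  54]), array([100, 105, 110, 115, 120, 125, 130, 135, 140, 145, 150, 155, 160,
       165, 170, 175, 180, 185, 190, 195, 200, 205, 210, 215, 220, 225]))
[ 579.9960572  -241.90499552  180.81280745] ((571.3674926757812, -239.38580322265625), 22.618383407592773)
```

```bash
python3 -m crank '{"linear":[[0.1,-0.2,-1],[0,0,-1.3],[0,0,-1.3],[0,0,-0.6],[0,0,0],[0,0,0]],"turn":[[0,0,0],[0,0,0],[0,0,0],[0,0,0],[0,0,0],[0,0,0]],"gripper":[1,1,1,1,1,1]}' 50
python3 - <<'E'
from h import *
from rig import monitor
s=monitor.get_state();print(s["eef_pos"],s["contact_force"],s["ft_torque"])
for n in("top","scene"):
    p,d=imaging.camera(n); cv2.imwrite(f"pics/{n}4.png",p); np.save(f"pics/{n}4_d.npy",d)
t=cv2.imread("pics/top4.png");s=cv2.imread("pics/scene4.png")
def c(i,u,v,w):
    a=i[v-w:v+w,u-w:u+w];a=np.clip(a.astype(float)*2.5,0,255).astype('uint8');return cv2.resize(a,(400,400),interpolation=cv2.INTER_NEAREST)
cv2.imwrite("pics/cr7.png",np.hstack([c(t,462,250,25),c(s,150,325,35)]))
g=cv2.cvtColor(s,cv2.COLOR_BGR2GRAY)
for u in range(118,165):
    col=g[290:345,u].astype(float); k=np.where(col<32)[0]; k=k[k+290<332]
    if len(k): i=k.max(); print((u,int(i+290),int(col[i]),int(col[i+1]),int(col[i+2])),end=' ')
E
```

```text
time: 7.1
eef_pos: [571.6, -243.5, 149.0]
tcp_rot: [[-0.987, 0.16, -0.0], [0.16, 0.987, 0.0], [0.0, 0.0, -1.0]]
contact_force: [0.8, -0.3, -1.1]
width: 0.13
[ 571.56103777 -243.48727255  148.97031341] [ 0.77888409 -0.28707598 -1.1299742 ] [ 0.05752084  0.01319407 -0.04680812]
(118, 299, 8, 73, 166) (119, 299, 16, 77, 168) (120, 299, 2, 46, 141) (121, 301, 26, 82, 97) (122, 303, 23, 89, 104) (123, 306, 18, 71, 99) (124, 308, 31, 62, 101) (125, 316, 13, 53, 78) (126, 319, 5, 57, 93) (127, 320, 7, 54, 95) (128, 321, 7, 55, 91) (129, 322, 21, 78, 91) (130, 323, 31, 94, 91) (131, 323, 23, 79, 95) (132, 323, 9, 34, 97) (133, 323, 0, 35, 99) (134, 324, 23, 77, 94) (135, 324, 15, 57, 96) (136, 324, 0, 62, 100) (137, 324, 11, 62, 98) (138, 324, 6, 61, 72) (139, 324, 13, 46, 50) (140, 324, 18, 52, 48) (141, 324, 9, 47, 51) (142, 324, 21, 69, 61) (143, 323, 8, 39, 71) (144, 323, 4, 40, 61) (145, 323, 25, 70, 61) (146, 322, 7, 38, 61) (147, 322, 1, 36, 55) (148, 322, 30, 59, 57) (149, 321, 23, 48, 48) (150, 321, 21, 48, 43) (151, 322, 29, 33, 33) (152, 330, 14, 48, 56) (153, 330, 29, 43, 46) (154, 316, 10, 59, 100) (155, 315, 20, 85, 100) (156, 313, 28, 81, 97) (162, 317, 27, 73, 155)
```

View pics/cr7.png

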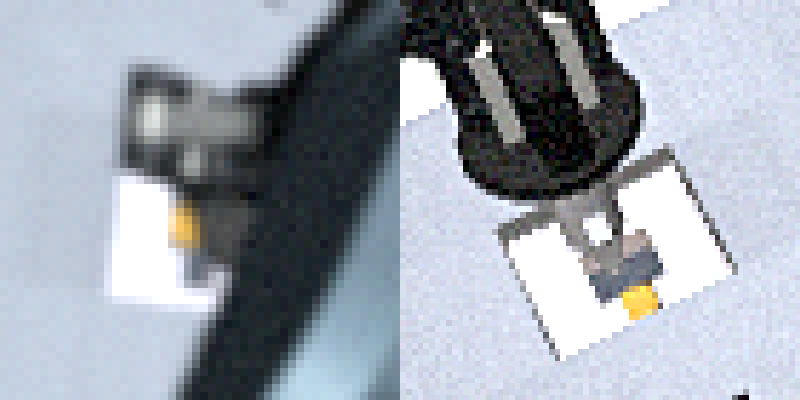

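```bash
python3 - <<'E'
from h import *
from rig import monitor
from scipy.optimize import least_squares
print(monitor.get_state()["eef_pos"])
P4=[(126,319,5,57,93),(127,320,7,54,95),(128,321,7,55,91),(129,322,21,78,91),(131,323,23,79,95),(132,323,9,34,97),(133,323,0,35,99),(134,324,23,77,94),(135,324,15,57,96),(136,324,0,62,100),(137,324,11,62,98),(143,323,8,39,71),(144,323,4,40,61),(146,322,7,38,61),(147,322,1,36,55),(154,316,10,59,100),(155,315,20,85,100),(156,313,28,81,97)]
pts=[]
for u,v,a,b,c in P4:
    br=max(c,b); fr=1-min(max((b-10)/(br-10),0),1); pts.append((u,v+.5+fr))
q=ray("scene",pts,135)[:,:2]
f=least_squares(lambda c:np.hypot(*(q-c).T)-23,[572,-240],loss='huber',f_scale=.5)
print(f.x,np.round(f.fun,1))
f2=least_squares(lambda c:np.hypot(*(q-c[:2]).T)-c[2],[572,-240,23],loss='huber',f_scale=.5);print(f2.x)
# mouth from image now: right/left/bottom corners in crop (scale 400/70)
c=np.array([(498-400,230),(668-400,148),(738-400,270),(562-400,360)])/ (400/70)-.5+[115,290]
q=ray("scene",c,80);print("mouth",q.mean(0),q[:,:2].round(1).tolist(), c.round(1).tolist())
E
```

```text
[ 571.91916199 -243.70832776  149.69316137]
[ 571.42618581 -243.08014526] [ 0.2 -0.1 -0.1 -0.2 -0.2  0.  -0.4  0.   0.2  0.  -0.  -0.   0.3 -0.
  0.7 -0.2 -0.1 -0.3]
[ 571.8376484  -243.31248334   22.6163415 ]
mouth [ 573.23955685 -240.45861028   80.        ] [[545.0, -260.5], [552.8, -212.7], [601.4, -220.2], [593.8, -268.4]] [[131.6, 329.8], [161.4, 315.4], [173.6, 336.8], [142.8, 352.5]]
```

```bash
python3 -m crank '{"linear":[[0.12,0.24,0],[0,0,-0.5],[0,0,-0.5],[0,0,0],[0,0,0],[0,0,0]],"turn":[[0,0,0],[0,0,0],[0,0,0],[0,0,0],[0,0,0],[0,0,0]],"gripper":[1,1,1,1,1,1]}' 50
python3 - <<'E'
from h import *
from rig import monitor
s=monitor.get_state();print(s["eef_pos"],s["contact_force"],s["ft_torque"])
for n in("top","scene"):
    p,d=imaging.camera(n); cv2.imwrite(f"pics/{n}5.png",p); np.save(f"pics/{n}5_d.npy",d)
print(monitor.get_state()["eef_pos"])
t=cv2.imread("pics/top5.png");s=cv2.imread("pics/scene5.png")
def c(i,u,v,w):
    a=i[v-w:v+w,u-w:u+w];a=np.clip(a.astype(float)*1.8,0,255).astype('uint8');return cv2.resize(a,(400,400),interpolation=cv2.INTER_NEAREST)
cv2.imwrite("pics/cr8.png",np.hstack([c(t,462,250,25),c(s,153,335,25)]))
g=cv2.cvtColor(s,cv2.COLOR_BGR2GRAY)
pts=[]
for u in list(range(126,140))+list(range(144,160)):
    col=g[290:345,u].astype(float); k=np.where(col<32)[0]; k=k[k+290<332]
    if len(k): 
        i=k.max(); br=max(col[i+1],col[i+2]); pts.append((u,i+290+.5+1-min(max((col[i+1]-10)/(br-10),0),1)))
from scipy.optimize import least_squares
z=monitor.get_state()["eef_pos"][2]-13.9
q=ray("scene",pts,z)[:,:2]
f=least_squares(lambda c:np.hypot(*(q-c).T)-23,[572,-240],loss='soft_l1',f_scale=.3)
print(z,f.x,[(int(p[0]),round(p[1],1),round(e,1)) for p,e in zip(pts,f.fun)])
E
```

```text
time: 7.8
eef_pos: [572.8, -241.1, 139.3]
tcp_rot: [[-0.987, 0.16, 0.0], [0.16, 0.987, -0.0], [-0.0, -0.0, -1.0]]
contact_force: [-0.6, 0.4, 0.2]
width: 0.132
[ 572.81087923 -241.09942137  139.30105376] [-0.57172244  0.36997327  0.15343386] [-0.025459   -0.05706611 -0.0034051 ]
[ 572.8589844  -241.13518483  139.44176906]
125.54176905791971 [ 573.10286692 -240.66149729] [(126, np.float64(307.7), np.float64(12.2)), (127, np.float64(309.8), np.float64(8.4)), (128, np.float64(311.5), np.float64(5.1)), (129, np.float64(320.8), np.float64(-0.1)), (130, np.float64(323.7), np.float64(0.2)), (131, np.float64(324.8), np.float64(-0.1)), (132, np.float64(325.2), np.float64(-0.6)), (133, np.float64(326.1), np.float64(-0.5)), (134, np.float64(327.1), np.float64(0.1)), (135, np.float64(327.5), np.float64(0.0)), (136, np.float64(327.7), np.float64(-0.2)), (137, np.float64(327.8), np.float64(-0.5)), (138, np.float64(329.0), np.float64(1.2)), (139, np.float64(329.0), np.float64(1.0)), (144, np.float64(328.1), np.float64(-0.3)), (145, np.float64(327.9), np.float64(-0.3)), (146, np.float64(328.1), np.float64(0.4)), (147, np.float64(327.5), np.float64(-0.1)), (148, np.float64(326.9), np.float64(-0.5)), (149, np.float64(327.1), np.float64(0.4)), (150, np.float64(326.5), np.float64(0.1)), (151, np.float64(325.9), np.float64(-0.0)), (152, np.float64(325.5), np.float64(0.2)), (153, np.float64(324.8), np.float64(0.0)), (154, np.float64(325.6), np.float64(2.3)), (155, np.float64(329.5), np.float64(9.4)), (156, np.float64(330.7), np.float64(12.2)), (157, np.float64(320.9), np.float64(-0.6)), (158, np.float64(320.2), np.float64(-0.1)), (159, np.float64(319.1), np.float64(0.3))]
```

View pics/cr8.png

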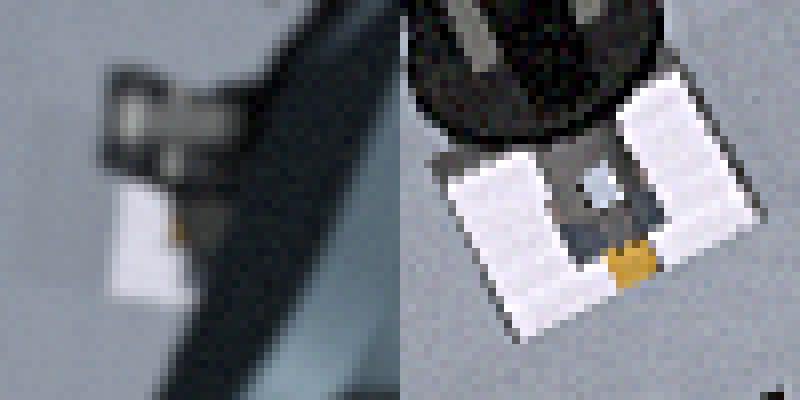

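```bash
python3 -m crank '{"linear":[[0,0,-0.2],[0,0,-0.2],[0,0,-0.2],[0,0,-0.2],[0,0,-0.1],[0,0,0]],"turn":[[0,0,0],[0,0,0],[0,0,0],[0,0,0],[0,0,0],[0,0,0]],"gripper":[1,1,1,1,1,1]}' 50; python3 -m crank '{"linear":[[0,0,-0.1],[0,0,-0.1],[0,0,0]],"turn":[[0,0,0],[0,0,0],[0,0,0]],"gripper":[1,1,1]}' 50
```

```text
time: 8.5
eef_pos: [572.6, -240.9, 130.0]
tcp_rot: [[-0.987, 0.16, -0.0], [0.16, 0.987, 0.0], [0.0, 0.0, -1.0]]
contact_force: [0.2, 0.5, -1.3]
width: 0.13
time: 8.8
eef_pos: [572.7, -241.0, 128.2]
tcp_rot: [[-0.987, 0.16, -0.0], [0.16, 0.987, 0.0], [0.0, 0.0, -1.0]]
contact_force: [0.0, 0.5, -1.0]
width: 0.13
```

```bash
for i in 1; do python3 -m crank '{"linear":[[0,0,-0.1],[0,0,-0.1],[0,0,0]],"turn":[[0,0,0],[0,0,0],[0,0,0]],"gripper":[1,1,1]}' 50; done; python3 -m crank '{"linear":[[0,0,-0.1],[0,0,0]],"turn":[[0,0,0],[0,0,0]],"gripper":[1,1]}' 50
```

```text
time: 9.1
eef_pos: [572.6, -241.0, 126.1]
tcp_rot: [[-0.987, 0.16, -0.0], [0.16, 0.987, 0.0], [0.0, 0.0, -1.0]]
contact_force: [-0.4, -0.3, -1.3]
width: 0.131
time: 9.3
eef_pos: [572.7, -241.0, 125.2]
tcp_rot: [[-0.987, 0.16, -0.0], [0.16, 0.987, 0.0], [0.0, 0.0, -1.0]]
contact_force: [0.5, 0.2, -0.1]
width: 0.129
```

```bash
python3 -m crank '{"linear":[[0,0,-0.1],[0,0,-0.1],[0,0,-0.1],[0,0,0]],"turn":[[0,0,0],[0,0,0],[0,0,0],[0,0,0]],"gripper":[1,1,1,1]}' 50; python3 -m crank '{"linear":[[0,0,-0.1],[0,0,-0.1],[0,0,0]],"turn":[[0,0,0],[0,0,0],[0,0,0]],"gripper":[1,1,1]}' 50; python3 - <<'E'
from h import *
p,d=imaging.camera("scene"); a=p[290:370,110:190];a=np.clip(a.astype(float)*1.8,0,255).astype('uint8');cv2.imwrite("pics/s6.png",cv2.resize(a,(480,480),interpolation=cv2.INTER_NEAREST))
E
```

```text
time: 9.7
eef_pos: [572.7, -240.9, 122.1]
tcp_rot: [[-0.987, 0.16, -0.0], [0.16, 0.987, 0.0], [0.0, 0.0, -1.0]]
contact_force: [0.3, -0.2, -1.6]
width: 0.129
time: 10.0
eef_pos: [572.6, -241.0, 120.1]
tcp_rot: [[-0.987, 0.16, -0.0], [0.16, 0.987, 0.0], [0.0, 0.0, -1.0]]
contact_force: [1.0, -0.0, -0.6]
width: 0.127
```

View pics/s6.png

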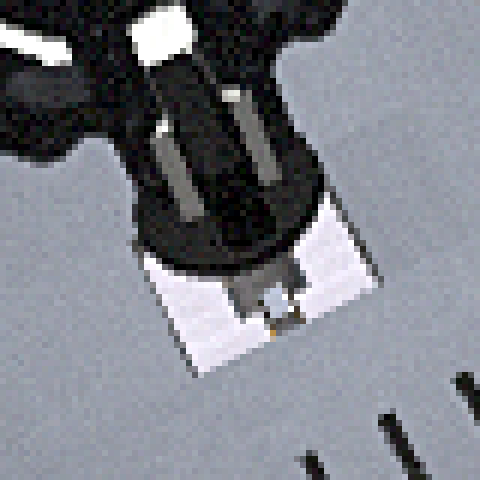

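```bash
python3 -m crank '{"linear":[[0,0,-0.1],[0,0,-0.1],[0,0,0]],"turn":[[0,0,0],[0,0,0],[0,0,0]],"gripper":[1,1,1]}' 60; python3 -m crank '{"linear":[[0,0,-0.1],[0,0,-0.1],[0,0,0]],"turn":[[0,0,0],[0,0,0],[0,0,0]],"gripper":[1,1,1]}' 60;  python3 -m crank '{"linear":[[0,0,-0.1],[0,0,0]],"turn":[[0,0,0],[0,0,0]],"gripper":[1,1]}' 60
```

```text
time: 10.35
eef_pos: [572.6, -241.0, 118.1]
tcp_rot: [[-0.987, 0.16, -0.0], [0.16, 0.987, 0.0], [0.0, 0.0, -1.0]]
contact_force: [-0.9, -1.0, -0.6]
width: 0.121
time: 10.65
eef_pos: [572.8, -241.1, 116.4]
tcp_rot: [[-0.987, 0.16, 0.0], [0.16, 0.987, -0.0], [-0.0, -0.0, -1.0]]
contact_force: [1.0, 0.2, 0.4]
width: 0.126
time: 10.85
eef_pos: [572.8, -241.1, 115.5]
tcp_rot: [[-0.987, 0.16, 0.0], [0.16, 0.987, -0.0], [-0.0, -0.0, -1.0]]
contact_force: [-0.4, 0.4, 0.7]
width: 0.127
```

```bash
python3 -m crank '{"linear":[[0,0,-0.1],[0,0,0]],"turn":[[0,0,0],[0,0,0]],"gripper":[1,1]}' 60;python3 -m crank '{"linear":[[0,0,-0.1],[0,0,0]],"turn":[[0,0,0],[0,0,0]],"gripper":[1,1]}' 60;  python3 -m crank '{"linear":[[0,0,-0.1],[0,0,0]],"turn":[[0,0,0],[0,0,0]],"gripper":[1,1]}' 60
```

```text
time: 11.05
eef_pos: [572.9, -241.1, 114.4]
tcp_rot: [[-0.987, 0.16, 0.0], [0.16, 0.987, -0.0], [-0.0, -0.0, -1.0]]
contact_force: [0.5, -0.9, 2.0]
width: 0.129
time: 11.25
eef_pos: [572.9, -241.1, 113.4]
tcp_rot: [[-0.987, 0.16, 0.0], [0.16, 0.987, -0.0], [-0.0, -0.0, -1.0]]
contact_force: [-0.2, 0.2, 2.5]
width: 0.124
time: 11.45
eef_pos: [572.9, -241.1, 112.4]
tcp_rot: [[-0.987, 0.16, 0.0], [0.16, 0.987, -0.0], [-0.0, -0.0, -1.0]]
contact_force: [0.4, 0.3, 3.5]
width: 0.129
```

```bash
python3 -m crank '{"linear":[[0,0,-0.1],[0,0,-0.1],[0,0,0]],"turn":[[0,0,0],[0,0,0],[0,0,0]],"gripper":[1,1,1]}' 60;python3 -m crank '{"linear":[[0,0,-0.1],[0,0,-0.1],[0,0,0]],"turn":[[0,0,0],[0,0,0],[0,0,0]],"gripper":[1,1,1]}' 60;  python3 -m crank '{"linear":[[0,0,-0.05],[0,0,0]],"turn":[[0,0,0],[0,0,0]],"gripper":[1,1]}' 60;  python3 -m crank '{"linear":[[0,0,-0.05],[0,0,0]],"turn":[[0,0,0],[0,0,0]],"gripper":[1,1]}' 60
```

```text
time: 11.75
eef_pos: [572.9, -241.1, 110.4]
tcp_rot: [[-0.987, 0.16, 0.0], [0.16, 0.987, -0.0], [-0.0, -0.0, -1.0]]
contact_force: [-0.1, 0.9, 4.8]
width: 0.124
time: 12.05
eef_pos: [572.9, -241.1, 108.6]
tcp_rot: [[-0.987, 0.16, 0.0], [0.16, 0.987, -0.0], [-0.0, -0.0, -1.0]]
contact_force: [-0.9, 1.3, 6.1]
width: 0.126
time: 12.25
eef_pos: [572.9, -241.1, 108.2]
tcp_rot: [[-0.987, 0.16, 0.0], [0.16, 0.987, -0.0], [-0.0, -0.0, -1.0]]
contact_force: [-0.6, 0.7, 6.1]
width: 0.126
time: 12.45
eef_pos: [573.0, -241.1, 107.8]
tcp_rot: [[-0.987, 0.16, 0.0], [0.16, 0.987, -0.0], [-0.001, -0.0, -1.0]]
contact_force: [-0.6, 0.7, 5.8]
width: 0.123
```

```bash
for i in 1; do python3 -m crank '{"linear":[[0,0,-0.05],[0,0,0]],"turn":[[0,0,0],[0,0,0]],"gripper":[1,1]}' 60;  python3 -m crank '{"linear":[[0,0,-0.05],[0,0,0]],"turn":[[0,0,0],[0,0,0]],"gripper":[1,1]}' 60; python3 -m crank '{"linear":[[0,0,-0.05],[0,0,0]],"turn":[[0,0,0],[0,0,0]],"gripper":[1,1]}' 60; done | grep -E "eef|force"
```

```text
eef_pos: [572.9, -241.1, 107.4]
contact_force: [-0.3, 0.9, 7.3]
eef_pos: [573.0, -241.2, 107.0]
contact_force: [-1.3, 1.5, 7.9]
eef_pos: [572.9, -241.1, 106.5]
contact_force: [-0.7, 1.1, 7.5]
```

```bash
for i in 1; do python3 -m crank '{"linear":[[0,0,-0.05],[0,0,0]],"turn":[[0,0,0],[0,0,0]],"gripper":[1,1]}' 60;  python3 -m crank '{"linear":[[0,0,-0.05],[0,0,0]],"turn":[[0,0,0],[0,0,0]],"gripper":[1,1]}' 60;  done | grep -E "eef|force"
```

```text
eef_pos: [573.0, -241.1, 106.1]
contact_force: [-2.1, 0.8, 8.6]
eef_pos: [573.0, -241.2, 105.9]
contact_force: [-0.9, 1.0, 8.3]
```

```bash
for i in 1; do python3 -m crank '{"linear":[[0,0,-0.05],[0,0,0]],"turn":[[0,0,0],[0,0,0]],"gripper":[1,1]}' 60;  python3 -m crank '{"linear":[[0,0,-0.05],[0,0,0],[0,0,0]],"turn":[[0,0,0],[0,0,0],[0,0,0]],"gripper":[1,1,1]}' 60;  done | grep -E "eef|force"
```

```text
eef_pos: [573.0, -241.2, 105.9]
contact_force: [-1.4, 0.9, 10.9]
eef_pos: [573.0, -241.2, 105.8]
contact_force: [-1.7, 0.4, 13.3]
```

```bash
python3 -m crank '{"linear":[[0,0,0.23],[0,0,0]],"turn":[[0,0,0],[0,0,0]],"gripper":[1,1]}' 70;  python3 -m crank '{"linear":[[0,0,0],[0,0,0],[0,0,0],[0,0,0],[0,0,0]],"turn":[[0,0,-3],[0,0,-4],[0,0,-4],[0,0,-4],[0,0,0]],"gripper":[1,1,1,1,1]}' 70; python3 -c "
from rig import monitor;print(monitor.get_state()['ft_torque'])"
```

```text
time: 14.15
eef_pos: [573.0, -241.1, 107.2]
tcp_rot: [[-0.987, 0.16, 0.001], [0.16, 0.987, -0.001], [-0.001, -0.0, -1.0]]
contact_force: [-1.3, 1.5, 7.0]
width: 0.126
time: 14.65
eef_pos: [573.2, -241.8, 107.0]
tcp_rot: [[-0.912, 0.411, 0.001], [0.411, 0.912, -0.002], [-0.002, -0.001, -1.0]]
contact_force: [-1.1, -0.4, 8.1]
width: 0.124
[-0.07903796  0.25588235  0.02730311]
```

```bash
python3 -m crank '{"linear":[[0,0,0],[0,0,0],[0,0,0],[0,0,0],[0,0,0],[0,0,0],[0,0,0]],"turn":[[0,0,-5],[0,0,-5],[0,0,-5],[0,0,-5],[0,0,-5],[0,0,-5],[0,0,0]],"gripper":[1,1,1,1,1,1,1]}' 70; python3 -c "
from rig import monitor;print(monitor.get_state()['ft_torque'])"
```

```text
time: 15.35
eef_pos: [573.1, -241.8, 107.0]
tcp_rot: [[-0.584, 0.812, 0.001], [0.812, 0.584, -0.002], [-0.002, -0.0, -1.0]]
contact_force: [-1.3, -1.6, 7.4]
width: 0.124
[-0.09963213  0.34176476  0.00045568]
```

```bash
python3 -m crank '{"linear":[[0,0,0],[0,0,0],[0,0,0],[0,0,0],[0,0,0],[0,0,0],[0,0,0],[0,0,0]],"turn":[[0,0,-5],[0,0,-5],[0,0,-5],[0,0,-5],[0,0,-5],[0,0,-5],[0,0,-5],[0,0,0]],"gripper":[1,1,1,1,1,1,1,1]}' 70;python3 -m crank '{"linear":[[0,0,0],[0,0,0],[0,0,0],[0,0,0],[0,0,0]],"turn":[[0,0,-3],[0,0,-3],[0,0,-3],[0,0,-0.5],[0,0,0]],"gripper":[1,1,1,1,1]}' 70; python3 -c "
from rig import monitor;print(monitor.get_state()['ft_torque'])"
```

```text
time: 16.15
eef_pos: [572.0, -241.5, 106.8]
tcp_rot: [[-0.013, 1.0, -0.002], [1.0, 0.013, -0.001], [-0.001, -0.002, -1.0]]
contact_force: [-3.6, -0.4, 8.1]
width: 0.126
time: 16.65
eef_pos: [570.9, -241.2, 106.7]
tcp_rot: [[0.15, 0.989, -0.004], [0.989, -0.15, -0.0], [-0.001, -0.004, -1.0]]
contact_force: [-4.8, -0.2, 9.4]
width: 0.129
[0.00962536 1.05397905 0.07146046]
```

```bash
python3 -m crank '{"linear":[[0,0,0.1],[0,0,0.1],[0,0,0.1],[0,0,0]],"turn":[[0,0,0],[0,0,0],[0,0,-0.5],[0,0,0]],"gripper":[1,1,1,1]}' 70;python3 -m crank '{"linear":[[0,0,0.05],[0,0,0.05],[0,0,0]],"turn":[[0,0,0],[0,0,0],[0,0,0]],"gripper":[1,1,1]}' 70; python3 - <<'E'
from h import *
p,d=imaging.camera("scene"); a=p[290:370,110:190];a=np.clip(a.astype(float)*1.8,0,255).astype('uint8');cv2.imwrite("pics/s7.png",cv2.resize(a,(480,480),interpolation=cv2.INTER_NEAREST))
E
```

```text
time: 17.05
eef_pos: [570.9, -241.0, 108.1]
tcp_rot: [[0.159, 0.987, -0.005], [0.987, -0.159, 0.001], [-0.0, -0.005, -1.0]]
contact_force: [-5.4, -2.4, 0.4]
width: 0.125
time: 17.35
eef_pos: [570.8, -241.0, 108.8]
tcp_rot: [[0.159, 0.987, -0.005], [0.987, -0.159, 0.001], [0.0, -0.005, -1.0]]
contact_force: [-4.2, -1.7, -1.1]
width: 0.125
```

View pics/s7.png

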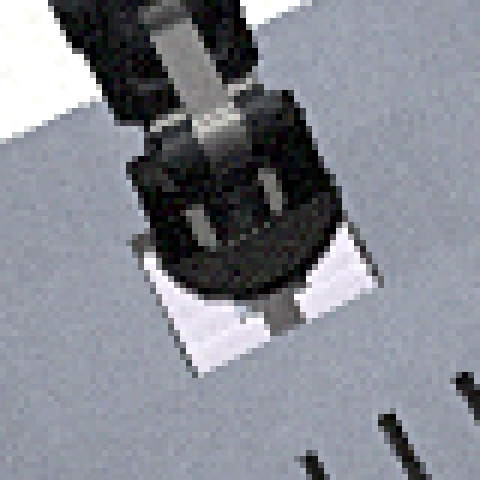

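```bash
python3 -m crank '{"linear":[[0,0,-0.1],[-0.1,0,0],[-0.1,0,0],[0,0,0]],"turn":[[0,0,0],[0,0,0],[0,0,0],[0,0,0]],"gripper":[1,1,1,1]}' 70; python3 -m crank '{"linear":[[-0.05,0,0],[0,0,0]],"turn":[[0,0,0],[0,0,0]],"gripper":[1,1]}' 70
```

```text
time: 17.8
eef_pos: [570.5, -241.1, 108.9]
tcp_rot: [[0.16, 0.987, -0.0], [0.987, -0.16, 0.0], [-0.0, -0.001, -1.0]]
contact_force: [-3.9, -1.1, 0.9]
width: 0.127
time: 18.0
eef_pos: [570.5, -241.1, 109.2]
tcp_rot: [[0.16, 0.987, 0.0], [0.987, -0.16, -0.0], [-0.0, 0.0, -1.0]]
contact_force: [-2.1, -1.0, 2.2]
width: 0.126
```

```bash
python3 -m crank '{"linear":[[-0.05,0,0],[0,0,0]],"turn":[[0,0,0],[0,0,0]],"gripper":[1,1]}' 70; python3 -m crank '{"linear":[[0,0,0.1],[0,0,0.1],[0,0,0]],"turn":[[0,0,0],[0,0,0],[0,0,0]],"gripper":[1,1,1]}' 70
```

```text
time: 18.2
eef_pos: [570.3, -241.1, 109.4]
tcp_rot: [[0.16, 0.987, 0.001], [0.987, -0.16, -0.0], [-0.0, 0.001, -1.0]]
contact_force: [-1.7, -0.9, 2.9]
width: 0.125
time: 18.5
eef_pos: [570.3, -241.1, 111.0]
tcp_rot: [[0.16, 0.987, 0.001], [0.987, -0.16, -0.0], [-0.0, 0.001, -1.0]]
contact_force: [-0.5, -1.2, 0.4]
width: 0.123
```

```bash
python3 -m crank '{"linear":[[0,0,0.05],[0,0,0]],"turn":[[0,0,0],[0,0,0]],"gripper":[1,1]}' 70; python3 -m crank '{"linear":[[0,0,0],[0,0,0],[0,0,0],[0,0,0]],"turn":[[0,0,0],[0,0,0],[0,0,0],[0,0,0]],"gripper":[0.6,0.2,-0.4,-0.4]}' 70; python3 -m crank '{"linear":[[0,0,0],[0,0,0],[0,0,0],[0,0,0]],"turn":[[0,0,0],[0,0,0],[0,0,0],[0,0,0]],"gripper":[-1,-1,-1,-1]}' 70;python3 - <<'E'
from h import *
p,d=imaging.camera("scene"); a=p[290:370,110:190];a=np.clip(a.astype(float)*1.8,0,255).astype('uint8');cv2.imwrite("pics/s8.png",cv2.resize(a,(480,480),interpolation=cv2.INTER_NEAREST))
E
```

```text
time: 18.7
eef_pos: [570.2, -241.1, 111.0]
tcp_rot: [[0.16, 0.987, 0.001], [0.987, -0.16, -0.0], [0.0, 0.001, -1.0]]
contact_force: [1.3, -1.5, -4.4]
width: 0.125
time: 19.1
eef_pos: [570.0, -240.9, 112.0]
tcp_rot: [[0.16, 0.987, 0.001], [0.987, -0.16, -0.0], [0.0, 0.001, -1.0]]
contact_force: [0.6, 0.5, 0.1]
width: 0.693
time: 19.5
eef_pos: [569.8, -241.0, 111.7]
tcp_rot: [[0.16, 0.987, 0.0], [0.987, -0.16, -0.0], [0.0, 0.0, -1.0]]
contact_force: [0.2, 0.2, 0.1]
width: 0.996
```

View pics/s8.png

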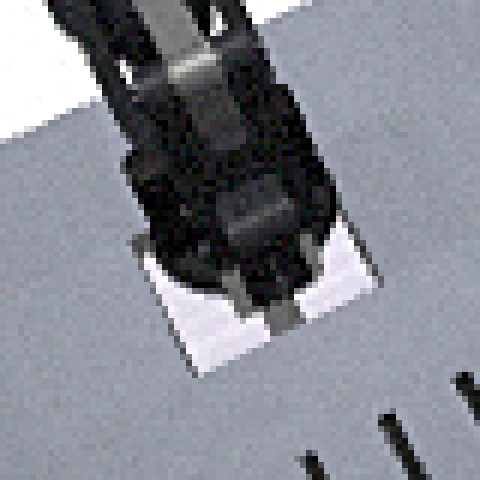

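Pulling up was resisted (-4.4 N) at the expected locked height, so it is latched. Fingers are open; I retreat straight up and then away for a clear view.

```bash
python3 -m crank '{"linear":[[0,0,1],[0,0,2],[0,0,3],[0,0,4],[0,0,4],[0,3,0],[0,4,0],[0,4,0],[0,4,0],[0,4,0],[0,4,0],[0,3,0],[0,0,0],[0,0,0]],"turn":[[0,0,0],[0,0,0],[0,0,0],[0,0,0],[0,0,0],[0,0,0],[0,0,0],[0,0,0],[0,0,0],[0,0,0],[0,0,0],[0,0,0],[0,0,0],[0,0,0]],"gripper":[-1,-1,-1,-1,-1,-1,-1,-1,-1,-1,-1,-1,-1,-1]}' 70;python3 - <<'E'
from h import *
out=[]
for n,(u0,v0) in(("scene",(153,325)),("top",(462,250))):
    p,d=imaging.camera(n); cv2.imwrite(f"pics/{n}9.png",p); P=cloud(n,d)
    a=p[v0-40:v0+40,u0-40:u0+40];a=np.clip(a.astype(float)*1.8,0,255).astype('uint8');out.append(cv2.resize(a,(400,400),interpolation=cv2.INTER_NEAREST))
    near=np.hypot(P[...,0]-571,P[...,1]+241)<40
    for lo,hi in((122,145),(96,112)):
        q=P[near&(P[...,2]>lo)&(P[...,2]<hi)]
        if len(q)>5:
            w,V=np.linalg.eigh(np.cov(q[:,:2].T));print(n,lo,len(q),"z",np.median(q[:,2]),cv2.minAreaRect(q[:,:2].astype(np.float32)),"axis",np.degrees(np.arctan2(V[1,1],V[0,1])))
cv2.imwrite("pics/f.png",np.hstack(out))
E
```

```text
time: 20.95
eef_pos: [569.8, 19.4, 252.3]
tcp_rot: [[0.158, 0.987, 0.001], [0.987, -0.158, -0.001], [-0.001, 0.001, -1.0]]
contact_force: [-0.0, -0.9, 0.1]
width: 0.995
scene 122 316 z 131.83822465943064 ((573.662841796875, -239.11354064941406), (41.66300964355469, 14.299775123596191), 81.61778259277344) axis 80.51516188189821
scene 96 407 z 101.50337737013956 ((583.4994506835938, -241.1073455810547), (44.87239074707031, 26.463743209838867), 79.68181610107422) axis 80.00648011500417
top 122 127 z 134.77478797806384 ((569.3207397460938, -239.97329711914062), (42.98891830444336, 12.301634788513184), 80.64691925048828) axis 81.45764540825527
top 96 232 z 103.00587820182227 ((569.6316528320312, -238.1860809326172), (44.68317794799805, 43.05603790283203), 0.5924615859985352) axis 172.57547617913326
```

View pics/f.png

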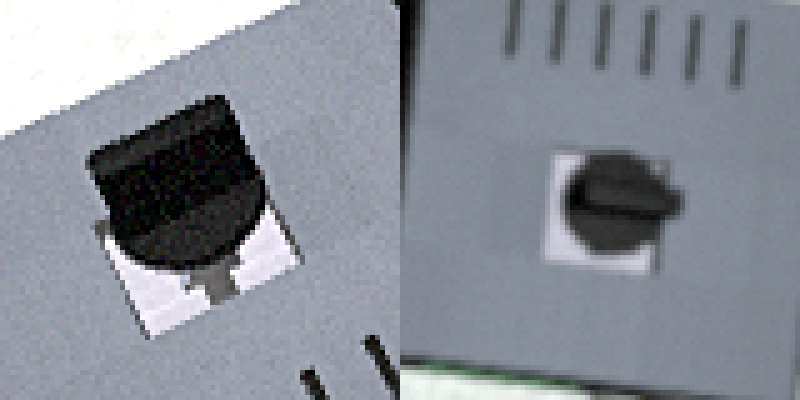

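View pics/scene9.png

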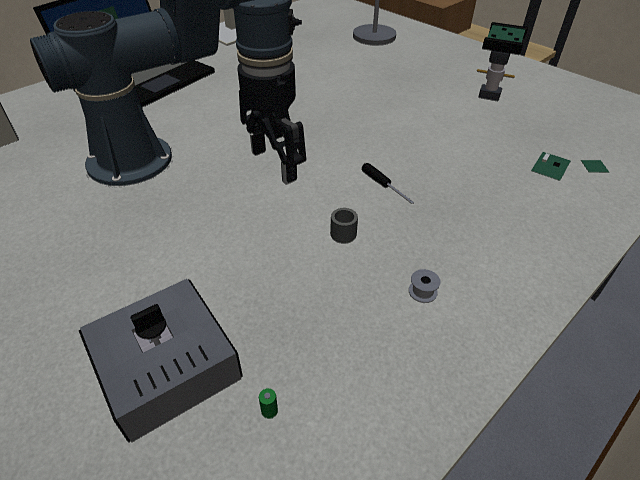

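```bash
python3 -c "
from rig import workorder;print(workorder.job_done())"
```

```text
the job is handed in; nothing more can be done
None
```

The cap is closed and locked in the instrument, and I handed the job in at about 21 s. No verdict was reported.

- **Insert:** I took the cap from its rest, lined it up over the mouth with the scene camera and lowered the lugs into the keyway. I felt the floor at about 13 N and backed off 1 mm.
- **Turn:** I turned it a quarter turn clockwise. Before lifting it into the detent, I eased a sideways load of about 5 N that had built up because my x estimate for the mouth was about 2 mm off.
- **Release:** I let it rise into its notches, released it and moved the arm clear.

**Last checks**
- **Latch:** Before letting go, a slight upward pull was resisted with about 4 N at the expected locked height.
- **Angle:** The handle lies at 80.5–81.5°; the mouth's y is at 80.8°.
- **Height:** By the top camera, the flange's underside is about 17 mm above the instrument's top, which is the locked height.
- **Bystanders:** The cell, spool and screwdriver look unmoved in the last picture.

**Disagreements**
- The two cameras differed by 4–6 mm in x, so I compared the cap and mouth within one camera's picture.
- Measured that way, the cap looks 2 to 2.5 mm off the mouth's centre, within the 5 mm limit. That is slightly more than the 1.5 mm of play should allow, so some of it is probably camera error.

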